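# Load the centrifuge rotor in balance

## Robot

A 6-joint arm with a two-finger parallel gripper is mounted at the origin on the work surface. World frame = base frame: x ahead of the robot, y to its left, z up, the work surface at z = 0. Lengths are in m, angles in degrees, forces in N, time in s.
With the tool pointing down it reaches from about 0.275 to 0.75 m from the base axis. Payload 10.2 kg.
Tool frame: the origin (TCP) lies between the finger pads; the fingertips stand 11 mm ahead of it and the grasp point (between the pads) lies 8 mm behind it; z points along the fingers, x is the direction in which the jaws open and shut, and the axes are right-handed (so a half turn about z gives the same grasp; the last joint's range is limited). The gripper opens to 88 mm and grips with 3 to 60 N. Pads are 18 mm wide; open, the fingers measure 123 mm over their backs; the gripper's body (75 mm by 187 mm) begins 45 mm behind the grasp point.
Start: joints at [-85.68, 17.928, 85.812, -0, 76.261, -12.8], TCP at [0.155, -0.502, 0.25] pointing down, gripper open.
Joint ranges: [-168.41, 168.41], [-55.51, 124.54], [10.69, 146.95], [-70.63, 250.63], [1, 178], [-165.06, 165.06]. Speed limits (degrees/s): [136.94, 136.94, 172.46, 180, 180, 180].

## Interface

Orientations are given as [roll, pitch, yaw] about the fixed x, y, z axes, in that order (R = Rz(yaw) Ry(pitch) Rx(roll)).
In Python, from bench import * gives the robot as it stands. The module is installed in compiled form; this text tells all that it offers. Calls block until the motion is done:
- move_to(position, orientation): joint-space move of the TCP to a pose.
- line_to(position, max_speed=0.15, rotation=None): straight line of the TCP; rotation=None keeps the orientation; max_speed is the mean speed in m/s.
- set_joints(angles): joint-space move.
- command_gripper(opening, effort=None): opening from 0.0 (shut) to 1.0 (fully open); effort is the grip in N (None keeps the last); returns when the fingers have stopped.
- wait(seconds).
- solve_ik(position, orientation): joint angles nearest the present ones, or None.
- get_obs(): the state.
- snapshot(name): name is "scene" or "top" or "wrist"; returns a dict with "image" (420x560x3 uint8, blue, green, red), "fx", "fy", "cx", "cy" (pixels), "rvec" (rotation vector, rad) and "tvec" (3), from world to camera coordinates, as OpenCV has them; the wrist camera has in their place "hand_eye" (4x4, takes a point from camera to tool coordinates, whose origin is the TCP and whose axes are the tool frame's). Camera axes: x right, y down, z forward; pixel columns grow to the right and rows downward; lengths in m; the calibration is good to about 2 mm. A picture is of the moment at which its call begins: read the wrist's pose just before it. There is no depth.
A pose or a line that the arm cannot do raises PlanningError and nothing moves.
- close_job(): hands the job in, once; it reports no verdict.
The state is a dict: "clock": time; "qpos": joint angles; "qd": joint speeds; "tau": joint torques, N m; "ee_pos": TCP position; "tcp_rot": TCP orientation; "ft_force": force on the tool from outside, world axes, zero at the start; "torque": the same for the moment, N m; "width": opening from 0.0 (shut) to 1.0 (fully open).
Only numpy, scipy, OpenCV 4.12 (cv2) and the standard library are available. Lean on these libraries where they do the work, as an engineer would, in place of code of your own. Each camera call takes 0.05 s, during which the arm holds its last target. There are 200 camera calls.

## Task

Load the centrifuge rotor on its bench stand for a balanced run: take the two blue-capped and the two orange-capped bottles out of the spill tray and lower one into each of the four swing buckets, upright and fully home, so that bottles with caps of the same colour hang opposite each other across the hub. Do not drop or tip any bottle, and leave the green-capped bottle and the amber bottle standing where they are in the tray.

Things in the scene. Friction and masses are not known exactly. Their poses are not given: they have to be found in the camera images.
- blue_sample_mid (a point): Blue-capped bottle with a round white sticker on the cap (the sample). White centrifuge bottle, 112 mm tall: body 50 mm across up to 68 mm, slopes to a 38 mm neck at 80 mm, ribbed cap 42 mm across from 86 mm to the top; lifted by the cap from above. About 190 g. Point: on its axis, 56 mm above its foot (cap middle 43 mm higher). z = its axis, up. Starts in the spill tray (walls 22 mm), 85 mm or more from its neighbours' axes.
- blue_balance_mid (a point): Blue-capped bottle with a plain cap (its balance). White centrifuge bottle, 112 mm tall: body 50 mm across up to 68 mm, slopes to a 38 mm neck at 80 mm, ribbed cap 42 mm across from 86 mm to the top; lifted by the cap from above. About 190 g. Point: on its axis, 56 mm above its foot (cap middle 43 mm higher). z = its axis, up. Starts in the spill tray (walls 22 mm), 85 mm or more from its neighbours' axes.
- orange_sample_mid (a point): Orange-capped bottle with a round white sticker on the cap (the sample). White centrifuge bottle, 112 mm tall: body 50 mm across up to 68 mm, slopes to a 38 mm neck at 80 mm, ribbed cap 42 mm across from 86 mm to the top; lifted by the cap from above. About 140 g. Point: on its axis, 56 mm above its foot (cap middle 43 mm higher). z = its axis, up. Starts in the spill tray (walls 22 mm), 85 mm or more from its neighbours' axes.
- orange_balance_mid (a point): Orange-capped bottle with a plain cap (its balance). White centrifuge bottle, 112 mm tall: body 50 mm across up to 68 mm, slopes to a 38 mm neck at 80 mm, ribbed cap 42 mm across from 86 mm to the top; lifted by the cap from above. About 140 g. Point: on its axis, 56 mm above its foot (cap middle 43 mm higher). z = its axis, up. Starts in the spill tray (walls 22 mm), 85 mm or more from its neighbours' axes.
- green_bottle_mid (a point): Centrifuge bottle of the same make and size (50 mm across, 112 mm tall) with a plain green cap: not for this run, stays in the tray. This point is on its axis, 56 mm above its foot; z is its axis, upward.
- amber_bottle_mid (a point): Amber glass reagent bottle with a paper label and a black cap, 54 mm across, 99 mm tall: stays in the tray. This point is on its axis, 50 mm above its foot; z is its axis, upward.
- bucket_1: Silver swing bucket at rotor place 1 (1 red dot on the hub), opposite bucket_3 (same finish, 210 mm away); side ones 148 mm away. Round bore 60 mm, mouth 69 mm, 68 mm deep. Origin: on its axis at the pivot pins, 55 mm above its inner floor, 13 mm below its rim. z up, x out from the hub. It rocks slightly on its pins and rights itself; rotor fixed, fork tops 10 mm, hub nut 28 mm above origin.
- bucket_2: Black swing bucket at rotor place 2 (2 red dots on the hub), opposite bucket_4 (same finish, 210 mm away); side ones 148 mm away. Round bore 60 mm, mouth 69 mm, 68 mm deep. Origin: on its axis at the pivot pins, 55 mm above its inner floor, 13 mm below its rim. z up, x out from the hub. It rocks slightly on its pins and rights itself; rotor fixed, fork tops 10 mm, hub nut 28 mm above origin.
- bucket_3: Silver swing bucket at rotor place 3 (3 red dots on the hub), opposite bucket_1 (same finish, 210 mm away); side ones 148 mm away. Round bore 60 mm, mouth 69 mm, 68 mm deep. Origin: on its axis at the pivot pins, 55 mm above its inner floor, 13 mm below its rim. z up, x out from the hub. It rocks slightly on its pins and rights itself; rotor fixed, fork tops 10 mm, hub nut 28 mm above origin.
- bucket_4: Black swing bucket at rotor place 4 (4 red dots on the hub), opposite bucket_2 (same finish, 210 mm away); side ones 148 mm away. Round bore 60 mm, mouth 69 mm, 68 mm deep. Origin: on its axis at the pivot pins, 55 mm above its inner floor, 13 mm below its rim. z up, x out from the hub. It rocks slightly on its pins and rights itself; rotor fixed, fork tops 10 mm, hub nut 28 mm above origin.
There are look-alikes about, which are no part of the job. What is shaped like the part that bears orange_balance_mid but purple is not meant.

How it is judged (in metres and radians):
At the end, for the whole second after the job is handed in: One bottle in each bucket, blue caps opposite each other, orange caps in the other two: mid point within 12 mm of the bucket axis and 10 mm of its origin's height, upright within 0.15 rad, released, at rest; green and amber bottles upright within 30 mm of their start (((horizontal distance between blue_sample_mid and bucket_1 below 0.012 m and z of blue_sample_mid in the frame of bucket_1 between -0.01 and 0.01 m) or (horizontal distance between blue_sample_mid and bucket_2 below 0.012 m and z of blue_sample_mid in the frame of bucket_2 between -0.01 and 0.01 m) or (horizontal distance between blue_sample_mid and bucket_3 below 0.012 m and z of blue_sample_mid in the frame of bucket_3 between -0.01 and 0.01 m) or (horizontal distance between blue_sample_mid and bucket_4 below 0.012 m and z of blue_sample_mid in the frame of bucket_4 between -0.01 and 0.01 m)) and ((horizontal distance between blue_balance_mid and bucket_1 below 0.012 m and z of blue_balance_mid in the frame of bucket_1 between -0.01 and 0.01 m) or (horizontal distance between blue_balance_mid and bucket_2 below 0.012 m and z of blue_balance_mid in the frame of bucket_2 between -0.01 and 0.01 m) or (horizontal distance between blue_balance_mid and bucket_3 below 0.012 m and z of blue_balance_mid in the frame of bucket_3 between -0.01 and 0.01 m) or (horizontal distance between blue_balance_mid and bucket_4 below 0.012 m and z of blue_balance_mid in the frame of bucket_4 between -0.01 and 0.01 m)) and ((horizontal distance between orange_sample_mid and bucket_1 below 0.012 m and z of orange_sample_mid in the frame of bucket_1 between -0.01 and 0.01 m) or (horizontal distance between orange_sample_mid and bucket_2 below 0.012 m and z of orange_sample_mid in the frame of bucket_2 between -0.01 and 0.01 m) or (horizontal distance between orange_sample_mid and bucket_3 below 0.012 m and z of orange_sample_mid in the frame of bucket_3 between -0.01 and 0.01 m) or (horizontal distance between orange_sample_mid and bucket_4 below 0.012 m and z of orange_sample_mid in the frame of bucket_4 between -0.01 and 0.01 m)) and ((horizontal distance between orange_balance_mid and bucket_1 below 0.012 m and z of orange_balance_mid in the frame of bucket_1 between -0.01 and 0.01 m) or (horizontal distance between orange_balance_mid and bucket_2 below 0.012 m and z of orange_balance_mid in the frame of bucket_2 between -0.01 and 0.01 m) or (horizontal distance between orange_balance_mid and bucket_3 below 0.012 m and z of orange_balance_mid in the frame of bucket_3 between -0.01 and 0.01 m) or (horizontal distance between orange_balance_mid and bucket_4 below 0.012 m and z of orange_balance_mid in the frame of bucket_4 between -0.01 and 0.01 m)) and horizontal distance between blue_sample_mid and blue_balance_mid above 0.18 m and horizontal distance between orange_sample_mid and orange_balance_mid above 0.18 m and angle between each of blue_sample_mid, blue_balance_mid, orange_sample_mid, orange_balance_mid, green_bottle_mid, amber_bottle_mid's own z axis and vertical below 0.15 rad and linear speed of each of blue_sample, blue_balance, orange_sample, orange_balance below 0.02 m/s and distance of each of green_bottle_mid, amber_bottle_mid from where it was at the start of the episode below 0.03 m); the robot touches nothing.
It fails at once if a bottle is tipped over (more than 35 degrees) (angle between any of blue_sample_mid, blue_balance_mid, orange_sample_mid, orange_balance_mid, green_bottle_mid, amber_bottle_mid's own z axis and vertical above 0.61 rad).
It fails at once if a bottle is dropped (falls free of the fingers faster than 0.7 m/s, about 25 mm) ((linear speed of blue_sample above 0.7 m/s and contact force between the fingers and blue_sample below 0.05 N) or (linear speed of blue_balance above 0.7 m/s and contact force between the fingers and blue_balance below 0.05 N) or (linear speed of orange_sample above 0.7 m/s and contact force between the fingers and orange_sample below 0.05 N) or (linear speed of orange_balance above 0.7 m/s and contact force between the fingers and orange_balance below 0.05 N)).
It fails at once if the green-capped or the amber bottle is pushed or carried 30 mm or more from its place (distance of any of green_bottle_mid, amber_bottle_mid from where it was at the start of the episode above 0.03 m).
It also fails if it takes over 112 s, if anything falls off the work surface, if the arm or the gripper's body presses on something with over 40 N, if the wrist force passes 120 N, or if a joint passes its speed limit or range.

## Working session

There is one attempt and no reset: what is moved stays moved. The work goes in short steps, each a Python script; the robot and the scene stay as the last script left them, time stands still between calls to the robot, and variables do not carry over. Pictures are saved under pics/ and viewed, about 12 in all and at most 16, crops included, and the job is handed in when it is done.

```bash
mkdir -p pics; python3 - <<'E'
from bench import *
import cv2,numpy as np
o=get_obs();print(o)
for n in("top","scene"):
    s=snapshot(n);cv2.imwrite(f"pics/{n}0.png",s["image"])
    R=cv2.Rodrigues(np.array(s["rvec"],float))[0];print(n,s["fx"],s["fy"],s["cx"],s["cy"],"C",-R.T@np.array(s["tvec"]).ravel(),"fwd",R[2])
E
```

```text
{'clock': 0.0, 'qpos': array([-8.56812659e+01,  1.79576501e+01,  8.58536882e+01, -2.17789690e-04,
        7.62610015e+01, -1.28012672e+01]), 'qd': array([ 0.02020889, -0.08249793,  0.05329194, -0.07594674,  0.0101312 ,
        0.1040633 ]), 'tau': array([ 4.24771388e-04, -4.02205932e+01, -2.52272594e+01,  6.94058882e-02,
        3.52235860e-02, -9.93353137e-05]), 'ee_pos': array([ 0.15450361, -0.50150586,  0.24917919]), 'tcp_rot': array([-1.79984178e+02,  7.05885921e-02, -7.28799371e+01]), 'ft_force': array([-0.47187049, -0.11234249,  0.54494427]), 'torque': array([ 0.03327122, -0.02141633, -0.01157783]), 'width': 0.9966667558421111}
top 531.3567790718473 531.3567790718473 278.71859858975074 205.17028062495683 C [0.38016516 0.01627385 1.11156377] fwd [ 0.08005337 -0.00179739 -0.99678896]
scene 427.48900643182947 427.48900643182947 280.7762422762258 210.22380321337107 C [ 1.14678979 -0.32966988  0.62242898] fwd [-0.74175929  0.37207123 -0.55799297]
```

View pics/top0.png

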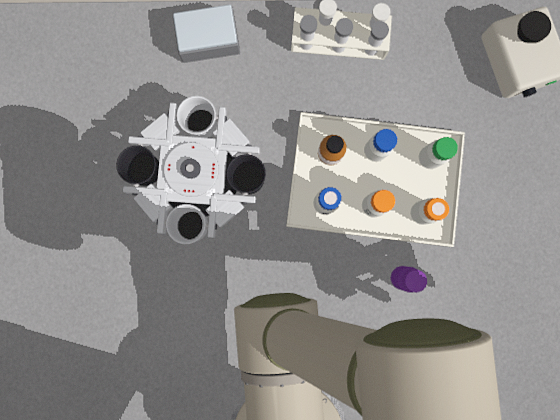

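View pics/scene0.png

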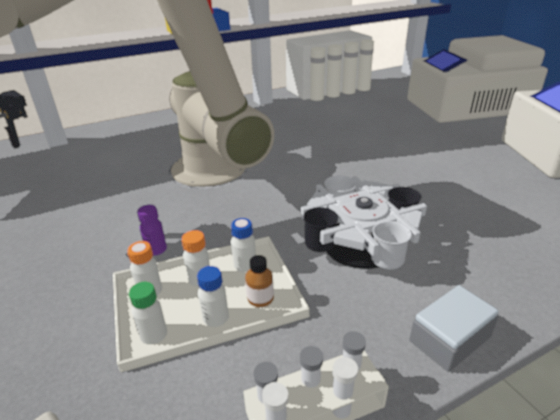

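The top view shows:
- **Rotor hub:** (190,168).
- **Silver buckets:** (196,115) and (187,224).
- **Black buckets:** (137,165) and (244,173).
- **Tray:** blue plain (385,140), blue sticker (330,198), orange plain (383,201), orange sticker (436,208), green (445,149), amber (334,147).
- **Decoy:** a purple look-alike outside the tray at (408,279).

The scene view agrees. Next I triangulate these points and take wrist views from above.

```bash
cat > h.py <<'E'
from bench import *
import cv2,numpy as np
from scipy.spatial.transform import Rotation as Ro
def cam(s,o=None):
    """K, camera centre, R (cam->world)"""
    K=np.array([[s["fx"],0,s["cx"]],[0,s["fy"],s["cy"]],[0,0,1.]])
    if "hand_eye" in s:
        T=np.eye(4);T[:3,:3]=Ro.from_euler("xyz",o["tcp_rot"],degrees=True).as_matrix();T[:3,3]=o["ee_pos"]
        M=T@np.array(s["hand_eye"]);return K,M[:3,3],M[:3,:3]
    R=cv2.Rodrigues(np.array(s["rvec"],float))[0];return K,-R.T@np.array(s["tvec"],float).ravel(),R.T
def ray(c,uv): 
    d=c[2]@np.linalg.inv(c[0])@np.array([*uv,1.]);return c[1],d/np.linalg.norm(d)
def onplane(c,uv,z):
    C,d=ray(c,uv);return C+d*(z-C[2])/d[2]
def tri(rays):
    A=[np.eye(3)-np.outer(d,d) for _,d in rays]
    p=np.linalg.solve(sum(A),sum(a@C for a,(C,_) in zip(A,rays)))
    return p,[round(1e3*np.linalg.norm(a@(p-C)),1) for a,(C,_) in zip(A,rays)]
HSV=dict(blue=((105,150,60),(125,255,255)),orange=((8,160,120),(18,255,255)),green=((55,120,60),(80,255,255)))
def blobs(img,col,amin=60):
    m=cv2.inRange(cv2.cvtColor(img,cv2.COLOR_BGR2HSV),*map(np.array,HSV[col]))
    m=cv2.morphologyEx(m,cv2.MORPH_OPEN,np.ones((3,3)))
    out=[]
    for c in cv2.findContours(m,cv2.RETR_EXTERNAL,cv2.CHAIN_APPROX_NONE)[0]:
        h=cv2.convexHull(c);a=cv2.contourArea(h)
        if a>amin:
            M=cv2.moments(h);out.append((round(M["m10"]/M["m00"],1),round(M["m01"]/M["m00"],1),round(a)))
    return out
def snap(n,f):
    o=get_obs();s=snapshot(n);cv2.imwrite(f"pics/{f}.png",s["image"]);return s["image"],cam(s,o)
E
python3 - <<'E'
from h import *
t,ct=snap("top","t1");s,cs=snap("scene","s1")
for k in HSV: print(k,"top",[(b,onplane(ct,b[:2],.11).round(3)[:2]) for b in blobs(t,k)],"scene",blobs(s,k))
print("hub",tri([ray(ct,(190,168)),ray(cs,(364,202))]))
for n,p in dict(b_n=(196,115),b_f=(187,224),l=(137,165),r=(244,173)).items():print(n,onplane(ct,p,.14).round(3))
w=snapshot("wrist");print(np.round(w["hand_eye"],3),w["fx"])
for x,y in((.38,-.19),(.38,.19)):
    for yaw in(-90,0,90): 
        q=solve_ik([x,y,.42],[180,0,yaw]);print(x,y,yaw,None if q is None else np.round(q))
E
```

```text
blue top [((329.5, 198.1, 351), array([ 0.473, -0.082])), ((385.0, 140.1, 384), array([ 0.583, -0.19 ]))] scene [(209.2, 278.0, 412), (241.3, 230.5, 202), (553.1, 66.0, 373), (434.6, 42.4, 427), (221.2, 19.0, 219), (522.2, 19.6, 3174), (457.9, 5.0, 146)]
orange top [((436.3, 208.7, 400), array([ 0.45 , -0.283])), ((382.7, 200.7, 383), array([ 0.467, -0.182])), ((334.8, 153.5, 201), array([ 0.558, -0.094]))] scene [(250.7, 279.3, 64), (140.6, 254.1, 279), (193.2, 241.0, 344)]
green top [((444.6, 148.3, 399), array([ 0.566, -0.303]))] scene [(142.3, 294.7, 470)]
hub (array([0.53262321, 0.18131875, 0.11510735]), [np.float64(0.2), np.float64(0.2)])
b_n [0.628 0.166 0.14 ]
b_f [0.426 0.183 0.14 ]
l [0.536 0.275 0.14 ]
r [0.518 0.078 0.14 ]
[[ 1.    -0.001 -0.001  0.   ]
 [ 0.001  0.965  0.262 -0.067]
 [ 0.    -0.262  0.965 -0.135]
 [ 0.     0.     0.     1.   ]] 359.01848434403615
0.38 -0.19 -90 [-42.   1.  81.  -0.  98.  48.]
0.38 -0.19 0 [-42.   1.  81.  -0.  98. -42.]
0.38 -0.19 90 [ -42.    1.   81.    0.   98. -132.]
0.38 0.19 -90 [ 11.   1.  81.   0.  98. 101.]
0.38 0.19 0 [11.  1. 81. -0. 98. 11.]
0.38 0.19 90 [ 11.   1.  81.  -0.  98. -79.]
```

```bash
python3 - <<'E'
from h import *
import pickle
D={}
for n,(x,y) in dict(tA=(.42,-.12),tB=(.44,-.24),rA=(.42,.12),rB=(.44,.23)).items():
    move_to([x,y,.42],[180,0,90]);wait(.3);img,c=snap("wrist",n);D[n]=c
    for k in HSV: print(n,k,[(b,onplane(c,b[:2],.115).round(4)[:2]) for b in blobs(img,k,300)])
pickle.dump(D,open("D.pkl","wb"));print(get_obs()["clock"])
a,b=[cv2.imread(f"pics/{n}.png") for n in("tA","rA")]
cv2.imwrite("pics/v3.png",cv2.resize(np.vstack([a,b]),(400,600)))
E
```

```text
tA blue [((231.7, 289.5, 842), array([ 0.5805, -0.191 ])), ((312.2, 212.2, 864), array([ 0.4727, -0.0844]))]
tA orange [((291.8, 268.6, 332), array([ 0.5502, -0.11  ])), ((233.2, 208.1, 849), array([ 0.4671, -0.1846])), ((152.1, 196.0, 844), array([ 0.4512, -0.2858]))]
tA green []
tB blue [((318.4, 275.7, 841), array([ 0.581 , -0.1933])), ((405.5, 196.7, 978), array([ 0.4729, -0.0866]))]
tB orange [((372.5, 256.7, 322), array([ 0.5538, -0.1228])), ((326.8, 192.1, 920), array([ 0.467 , -0.1857])), ((246.8, 179.7, 854), array([ 0.4513, -0.2855]))]
tB green [((233.5, 265.2, 781), array([ 0.5659, -0.3062]))]
rA blue [((127.2, 211.8, 1004), array([ 0.4719, -0.0796]))]
rA orange [((43.7, 208.4, 808), array([ 0.4673, -0.1849]))]
rA green []
rB blue [((40.2, 196.9, 1162), array([ 0.4723, -0.0772]))]
rB orange []
rB green []
5.8833
```

View pics/rA.png

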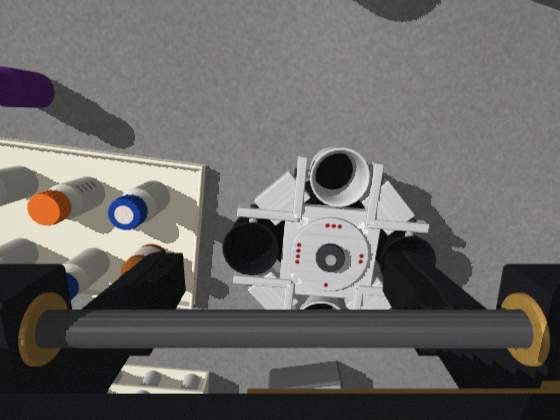

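View pics/tA.png

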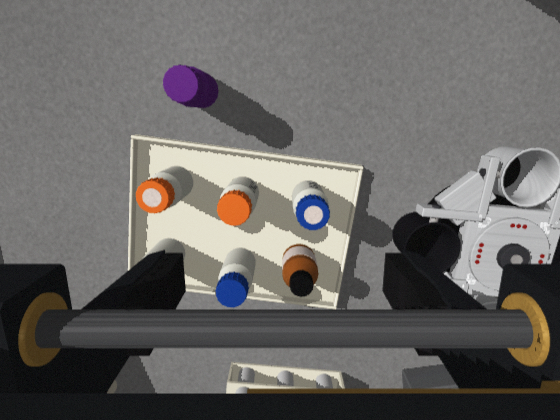

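tA shows the caps clearly: orange sticker (155,195), orange plain (233,208), blue sticker (312,212), blue plain (231,289). In rA the hub disc is clear, with the nut at (330,260) and the red dots around it. The dots can fix the rotor's centre and yaw.

```bash
python3 - <<'E'
from h import *
import pickle
D=pickle.load(open("D.pkl","rb"));top=snapshot("top");D["t1"]=cam(top)
hub={"t1":(190,168),"rA":(330,260),"rB":None}
G={}
for n in("t1","rA","rB"):
    img=cv2.resize(cv2.imread(f"pics/{n}.png"),None,fx=4,fy=4,interpolation=cv2.INTER_CUBIC)
    h=cv2.cvtColor(img,cv2.COLOR_BGR2HSV)
    m=cv2.inRange(h,(0,110,80),(6,255,255))|cv2.inRange(h,(174,110,80),(180,255,255))
    k,_,st,ce=cv2.connectedComponentsWithStats(m)
    P=np.array([ce[i] for i in range(1,k) if st[i,4]>12])/4-.375
    W=np.array([onplane(D[n],p,.105)[:2] for p in P])
    P=P[np.linalg.norm(W-[.53,.18],axis=1)<.06];W=np.array([onplane(D[n],p,.105)[:2] for p in P])
    print(n,len(P),P.round(1).tolist());G[n]=(P,W)
    # cluster by direction
    c=W.mean(0); 
    from scipy.cluster.hierarchy import fcluster,linkage
    l=fcluster(linkage(W,"single"),.018,"distance")
    for i in set(l): print("  ",(l==i).sum(),W[l==i].mean(0).round(4),P[l==i].mean(0).round(1))
s,cs=snap("scene","s2");w=lambda n,p:ray(D[n],p)
# cap centres: height check
for nm,a,b in(("bs",(312.2,212.2),(405.5,196.7)),("ob",(233.2,208.1),(326.8,192.1)),("os",(152.1,196),(246.8,179.7)),("bb",(231.7,289.5),(318.4,275.7))):
    t={"bs":(329.5,198.1),"ob":(382.7,200.7),"os":(436.3,208.7),"bb":(385,140.1)}[nm]
    p,e=tri([w("tA",a),w("tB",b),w("t1",t)]);print(nm,p.round(4),e)
print("nut",tri([w("t1",(190,168)),w("rA",(330,260)),ray(cs,(364,202))]))
E
```

```text
t1 10 [[192.7, 146.8], [213.2, 164.1], [168.9, 164.7], [212.9, 168.2], [168.4, 168.8], [212.5, 172.4], [212.1, 176.6], [184.5, 190.2], [188.6, 190.5], [192.8, 190.8]]
   2 [0.5371 0.2239] [168.7 166.8]
   3 [0.4911 0.1857] [188.6 190.5]
   4 [0.5293 0.1398] [212.7 170.3]
   1 [0.5752 0.1779] [192.7 146.8]
rA 10 [[327.1, 225.1], [333.3, 225.6], [339.4, 226.1], [298.6, 244.6], [298.0, 250.2], [297.5, 255.9], [361.0, 255.7], [296.8, 261.4], [360.2, 261.2], [325.5, 284.6]]
   2 [0.5403 0.2225] [360.6 258.4]
   3 [0.4939 0.1842] [333.3 225.6]
   4 [0.5324 0.1379] [297.7 253. ]
   1 [0.5787 0.1764] [325.5 284.6]
rB 10 [[242.0, 210.1], [248.2, 210.7], [254.4, 211.2], [214.5, 230.0], [214.3, 235.9], [213.9, 241.6], [278.2, 241.4], [277.6, 247.0], [213.7, 247.2], [244.1, 270.8]]
   2 [0.5399 0.2211] [277.9 244.2]
   3 [0.4935 0.1828] [248.2 210.7]
   4 [0.532  0.1365] [214.1 238.7]
   1 [0.5782 0.1748] [244.1 270.8]
bs [ 0.4745 -0.0831  0.1054] [np.float64(0.9), np.float64(0.5), np.float64(1.4)]
ob [ 0.4681 -0.1844  0.1078] [np.float64(1.4), np.float64(0.5), np.float64(1.9)]
os [ 0.4509 -0.2846  0.1142] [np.float64(1.4), np.float64(1.1), np.float64(2.5)]
bb [ 0.5844 -0.1918  0.1067] [np.float64(0.6), np.float64(0.8), np.float64(1.4)]
nut (array([0.53462122, 0.18003987, 0.11752818]), [np.float64(2.5), np.float64(2.4), np.float64(0.9)])
```

Everything is consistent with the given sizes:
- **Hub:** about (0.535, 0.180), yaw −5.3°, nut top near z 0.116, which puts the bucket origins near z 0.088.
- **Caps:** as expected for the tray floor.

I'll move the first bottle now, sensing contact on the way down.

```bash
cat >> h.py <<'E'
B=dict(bs=(.474,-.084),bb=(.582,-.192),ob=(.4675,-.185),os=(.451,-.285))
H=np.array([.535,.180]);u=np.array([np.cos(np.radians(-5.27)),np.sin(np.radians(-5.27))]);v=np.array([-u[1],u[0]])
P={1:H+.105*u,2:H+.105*v,3:H-.105*u,4:H-.105*v}
ZT=.272;RPY=[180,0,-90]
def fz(): return get_obs()["ft_force"]
def lower(x,y,z0,zmin,step=.004,lim=2.5,speed=.05):
    wait(.2);f0=fz();z=z0
    while z>zmin:
        z-=step;line_to([x,y,z],max_speed=speed)
        df=fz()-f0
        if abs(df[2])>lim or np.hypot(*df[:2])>6: break
    return z,df.round(2)
def pick(b,stay=False):
    x,y=B[b]
    move_to([x,y,.19],RPY);command_gripper(.75)
    line_to([x,y,.094],max_speed=.12);command_gripper(0,effort=25)
    o=get_obs();print(b,"grip width mm",round(o["width"]*88,1),"f",o["ft_force"].round(2))
    line_to([x,y,ZT],max_speed=.15);o2=get_obs()
    print(" lift dF",(o2["ft_force"]-o["ft_force"]).round(2),"w",round(o2["width"]*88,1),"t",round(o2["clock"],1))
def over(k): line_to([*P[k],ZT],max_speed=.25)
def place(k):
    x,y=P[k];line_to([x,y,.195],max_speed=.12)
    z,df=lower(x,y,.195,.135,step=.012,lim=4);print(k,"upper",z,df)
    if z>.137: return False
    z,df=lower(x,y,z,.112,step=.002,lim=2.0,speed=.03);print(k,"home TCP z",round(z,4),df);return True
def release(k):
    x,y=P[k];command_gripper(.75);line_to([x,y,ZT],max_speed=.15);print("t",get_obs()["clock"])
E
python3 - <<'E'
from h import *
print(P);pick("bs");over(1);snap("wrist","c1");print(place(1));snap("scene","p1");snap("wrist","p1w");o=get_obs();print(o["width"]*88,o["clock"],o["ee_pos"])
a=cv2.imread("pics/c1.png");b=cv2.imread("pics/p1.png");cv2.imwrite("pics/v.png",cv2.resize(np.hstack([a,b]),(800,300)))
E
```

```text
{1: array([0.63955616, 0.17035583]), 2: array([0.54464417, 0.28455616]), 3: array([0.43044384, 0.18964417]), 4: array([0.52535583, 0.07544384])}
bs grip width mm 41.1 f [0.12 1.27 3.  ]
 lift dF [-0.41 -1.31 -4.55] w 40.8 t 11.4
1 upper 0.13499999999999995 [-1.    0.59  0.58]
1 home TCP z 0.131 [0.52 0.14 2.7 ]
True
40.82812696474883 16.5667 [0.63969102 0.17042953 0.13128093]
```

View pics/v.png

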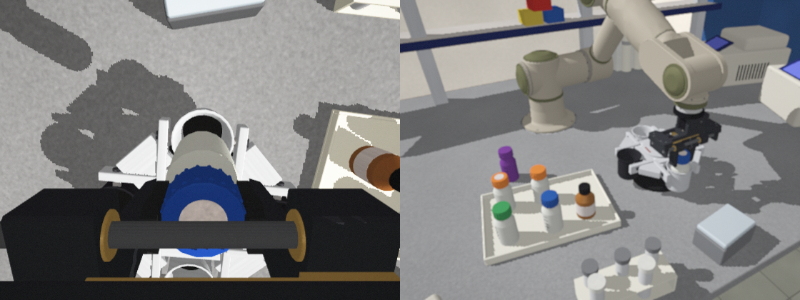

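The bottle is in the silver bucket at place 1. Contact came at TCP z 0.131, about 7 mm above my estimate, so before releasing I'll press a little further to see whether it really is the floor.

```bash
python3 - <<'E'
from h import *
x,y=P[1];wait(.3);print(fz().round(2),get_obs()["torque"].round(2))
for z in(.1295,.128,.1265):
    line_to([x,y,z],max_speed=.02);wait(.2);print(z,fz().round(2),get_obs()["ee_pos"].round(4),get_obs()["width"]*88)
    if fz()[2]>8:break
E
```

```text
[0.13 0.68 2.38] [ 0.18 -0.1  -0.05]
0.1295 [0.51 1.45 7.79] [0.6403 0.1706 0.1311] 41.409302086989754
0.128 [-0.5   2.9  14.94] [0.6409 0.1708 0.1309] 40.57474550106125
```

The contact is stiff and vertical with little side force, which fits the floor. I'll back off to 0.131, release and check.

```bash
python3 - <<'E'
from h import *
x,y=P[1];line_to([x,y,.131],max_speed=.02);release(1)
move_to([.45,-.12,.40],RPY);wait(.3)
t,ct=snap("top","t3");s,cs=snap("scene","s3")
cv2.imwrite("pics/v4.png",np.hstack([cv2.resize(t[60:260,90:290],(400,400),interpolation=cv2.INTER_CUBIC),cv2.resize(s[150:300,290:440],(400,400),interpolation=cv2.INTER_CUBIC)]))
print(blobs(t,"blue"),blobs(s,"blue",100)[:3],P[1])
for z in (.14,.15,.16):print([onplane(ct,b[:2],z).round(4) for b in blobs(t,"blue")])
E
```

```text
t 19.7
[(192.9, 109.1, 406)] [(209.2, 278.0, 412), (394.2, 221.6, 217), (438.8, 41.1, 526)] [0.63955616 0.17035583]
[array([0.6394, 0.1721, 0.14  ])]
[array([0.6368, 0.1705, 0.15  ])]
[array([0.6341, 0.1689, 0.16  ])]
```

View pics/v4.png

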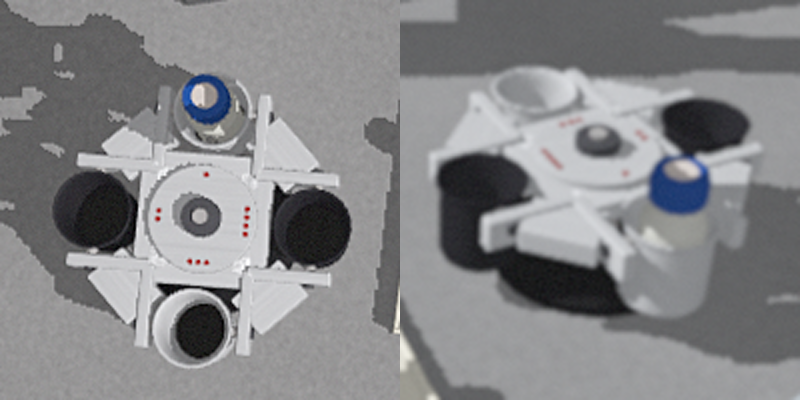

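Place 1 looks right: the bottle is upright and the cap stands clear above the rim. As a check, the cap top should be 28 mm above the hub nut.

```bash
python3 - <<'E'
from h import *
ct=cam(snapshot("top"));cs=cam(snapshot("scene"))
print("sticker",tri([ray(ct,(192,107.5)),ray(cs,(395.4,213.75))]));print("nut",tri([ray(ct,(190,167.5)),ray(cs,(363.9,200.6))]))
pick("bb");over(3);print(place(3));o=get_obs();print(o["width"]*88,o["clock"],o["ee_pos"])
E
```

```text
sticker (array([0.63956855, 0.17208213, 0.1511122 ]), [np.float64(0.1), np.float64(0.1)])
nut (array([0.53289681, 0.18055656, 0.11913339]), [np.float64(0.3), np.float64(0.3)])
bb grip width mm 41.0 f [-0.95  1.06  2.52]
 lift dF [ 1.54 -0.86 -3.92] w 40.8 t 25.6
3 upper 0.13499999999999995 [-0.14  0.31  0.68]
3 home TCP z 0.131 [-0.36  0.64  3.73]
True
41.194201570637475 31.0333 [0.43054267 0.18971615 0.13118249]
```

The cap top is 32 mm above the nut against 28 expected, within pixel error. Contact height at place 3 is the same 0.131. Releasing, then the orange pair.

```bash
python3 - <<'E'
from h import *
release(3)
for b,k in(("os",2),("ob",4)):
    pick(b);over(k)
    if not place(k): print("STOP");break
    z=get_obs()["ee_pos"][2]
    if not .125<z<.136: print("odd z",z);break
    release(k)
else:
    move_to([.45,-.12,.40],RPY);wait(.5)
t,ct=snap("top","t5");s,cs=snap("scene","s5")
cv2.imwrite("pics/v5.png",np.hstack([cv2.resize(t[60:260,90:290],(400,400),interpolation=cv2.INTER_CUBIC),cv2.resize(s[150:300,290:440],(400,400),interpolation=cv2.INTER_CUBIC)]))
for c in HSV: print(c,[(b,onplane(ct,b[:2],.145 if b[0]<280 else .11).round(4)) for b in blobs(t,c)])
E
```

```text
t 32.6667
os grip width mm 40.9 f [ 0.08 -0.08  1.78]
 lift dF [ 0.55  0.8  -4.04] w 41.0 t 37.4
2 upper 0.13499999999999995 [-0.54 -0.93 -0.32]
2 home TCP z 0.131 [ 0.09 -0.71  2.99]
t 45.1667
ob grip width mm 40.9 f [-0.01  0.51  2.28]
 lift dF [ 0.74 -0.63 -4.13] w 40.8 t 49.9
4 upper 0.13499999999999995 [-0.2  -0.02 -0.78]
4 home TCP z 0.129 [-4.64  2.62 17.5 ]
t 56.6833
blue [((182.3, 220.4, 406), array([0.4321, 0.1904, 0.145 ])), ((192.8, 109.1, 411), array([0.6381, 0.1715, 0.145 ]))]
orange [((244.1, 168.6, 421), array([0.5259, 0.0773, 0.145 ])), ((130.6, 159.8, 464), array([0.5446, 0.2856, 0.145 ])), ((336.2, 153.5, 157), array([ 0.5581, -0.0963,  0.11  ]))]
green []
```

View pics/v5.png

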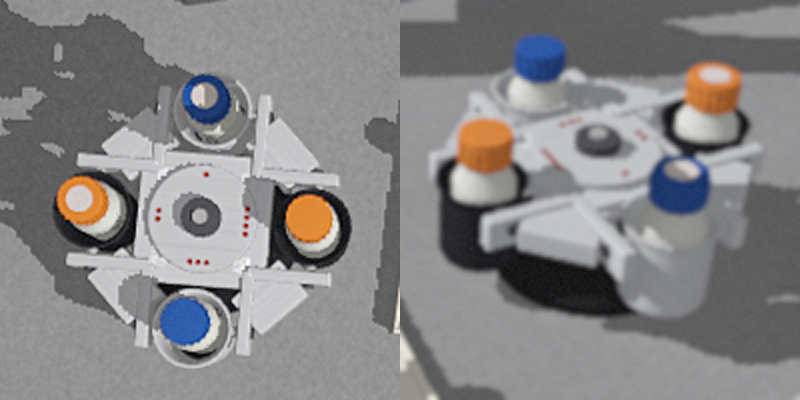

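View pics/s5.png

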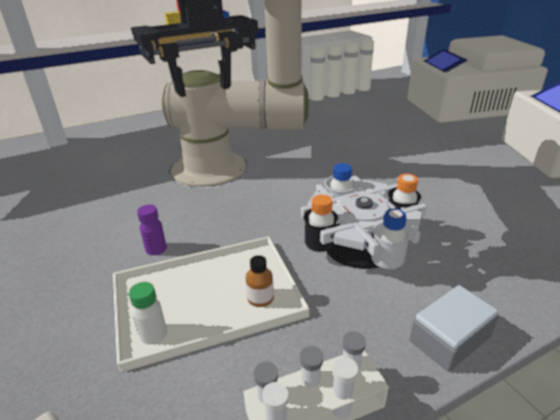

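All four caps sit upright in their buckets. Blue is opposite blue and orange opposite orange, within about 2 mm of the bucket axes. The green and amber bottles haven't moved: same scene pixels as at the start. Handing in.

```bash
python3 - <<'E'
from h import *
s=cv2.imread("pics/s5.png");print(blobs(s,"green"));print(get_obs()["clock"]);close_job()
E
```

```text
[(142.3, 294.9, 466)]
58.25
the job is handed in; nothing more can be done
```

I loaded all four bottles and handed the job in at 58 s of the 112 s allowed. It reported no verdict.

| Bottle | Bucket | Finish |
|---|---|---|
| Blue sample | 1 | Silver |
| Blue balance | 3 | Silver |
| Orange sample | 2 | Black |
| Orange balance | 4 | Black |

**Last checks:**
- **Position:** the final pictures show all four bottles released and upright. The cap centres are within about 2 mm of the bucket axes I measured.
- **Left in the tray:** the green bottle's cap is within 0.2 px of its starting place in the scene view. The amber bottle looks unmoved by eye.

**Small disagreements:**
- **Contact height:** each bottle met firm contact at tool height 0.129–0.131 m, about 6 mm above what I expected from the hub nut. On bucket 1 I pressed further and it did not give, so I took the contact as the bucket floor and my height estimate as low. The cap top there stood 32 mm above the nut, against 28 mm expected.
- **Contact force:** the contact on bucket 4 rose to about 17 N before the descent stopped, well under the limits.

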